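# Size a burner cap in the stepped gauge

### The job

Find the size of the brass burner cap that stands on the red board: try its spigot in the stepped gauge, gently and without forcing it, setting it on the lowest step (the smallest bore) first and going up one step at a time, until it enters. Leave it there, pushed fully home and let go, and leave the two caps on the white board and everything else alone.

Things in the scene. Friction and masses are not known exactly. Their poses are not given: they have to be found in the camera images.
- cap_a_head (a point): centre of the head of brass gas-burner cap A, standing spigot down: plain round head 58 mm across, 16 mm high, flame ports round its rim, over a round spigot 18 mm long with a 1 mm chamfer at its foot. This point is on the axis, 8 mm above the head's flat underside, 26 mm above the spigot's foot; z points up out of the head. About 0.25 kg
- cap_b_head (a point): the same point of cap B, with the same head and spigot length. The three caps look alike from above; their spigots are 28, 32 and 36 mm across. The one that stands on the red board is to be sized
- cap_c_head (a point): the same point of cap C, with the same head and spigot length
- gauge: stepped gauge: aluminium bar cut into four stairs, 47 mm wide (x), 272 mm long (y), on a foot plate 6 mm thick, 312 mm long, screwed down. Origin under its middle, on the counter; z up; stairs rise towards its +y, each 68 mm long, 8 mm higher than the last, one bore in the middle of each, one to four dots on the sides. It takes a light hand: a push of 5 N is plenty, and a load of 40 N in all, wedging included, spoils it
- bore_1 (a point): middle of the mouth of bore 1 (lowest step, smallest), level with its tread, 36 mm above the counter; a blind bore 25 mm across, 22 mm deep, straight down, sharp-edged. x across the bar, y along it towards the higher steps, z up. In a bore too small for it a spigot's foot just stands on the tread
- bore_2 (a point): middle of the mouth of bore 2, level with its tread, 44 mm above the counter; a blind bore 29 mm across, 22 mm deep, straight down, sharp-edged. x across the bar, y along it towards the higher steps, z up. Each cap goes into one bore with 1 mm slack and is 3 mm too big for the bore below that
- bore_3 (a point): middle of the mouth of bore 3, level with its tread, 52 mm above the counter; a blind bore 33 mm across, 22 mm deep, straight down, sharp-edged. x across the bar, y along it towards the higher steps, z up. A cap is home when its head's underside lies on the tread
- bore_4 (a point): middle of the mouth of bore 4 (highest, largest), level with its tread, 60 mm above the counter; a blind bore 37 mm across, 22 mm deep, straight down, sharp-edged. x across the bar, y along it towards the higher steps, z up. Heads are wider than the bar: with a finger on either long side the tips may reach below the tread. A head over a bore is 5 mm from the next riser
- red_board_top (a point): middle of the top of the red plastic cutting board, 200 x 150 x 10 mm, fixed on the counter; one cap stands on it, the one to be sized
- white_board_top (a point): middle of the top of the white plastic cutting board, 200 x 150 x 10 mm, fixed on the counter; two caps already sized stand on it and stay there
- spanner: steel spanner, 170 mm long, lying on the counter beyond the gauge (bystander; origin under its middle)
- jar: closed amber glass jar, 60 mm across, 85 mm high, standing beyond the gauge (bystander; origin under its middle)
There are look-alikes about, which are no part of the job. Leave any pink look-alike of the part that bears cap_c_head alone.

How it is judged:
By the outcome, as a careful person would: the job done as asked, in the order asked, and still so for the second after the job is handed in, with the robot touching nothing.
It also fails if it takes over 72 s, if anything falls off the work surface, if the arm or the gripper's body presses on something with over 40 N, if the wrist force passes 120 N, or if a joint passes its speed limit or range.

### The arm

A 7-joint arm with a two-finger parallel gripper is mounted at the origin on the work surface. World frame = base frame: x ahead of the robot, y to its left, z up, the work surface at z = 0. Lengths are in mm, angles in rad, forces in N, time in s.
With the tool pointing down it reaches from about 425 to 950 mm from the base axis. Payload 16.7 kg.
Tool frame: the origin (TCP) lies midway between the tips of the shut fingers; the grasp point (between the pads) lies 19 mm behind it; z points along the fingers, y is the line along which they close (so a half turn about z gives the same grasp; the last joint's range is limited). The gripper opens to 94 mm and grips with 3 to 60 N. Pads are 16 mm wide; open, the fingers measure 119 mm over their backs; the gripper's body (75 mm by 177 mm) begins 78 mm behind the grasp point.
Start: joints at [1.022, 0.426, 0.074, 1.606, -0.034, 1.111, -0.067], TCP at [262.077, -622.005, 205.467] pointing down, gripper open.
Joint ranges: [-2.85, 2.85], [-0.5, 2.14], [-1.23, 1.37], [0.21, 2.46], [-1.02, 4.16], [0.16, 2.05], [-2.73, 2.73]. Speed limits (rad/s): [1.89, 1.89, 2.39, 2.39, 3.01, 3.01, 3.01].

### API

Orientations are given as a rotation vector (axis times angle).
In Python, from cell import sense, imaging, robot gives the robot as it stands. The module is installed in compiled form; this text tells all that it offers.
- The arm moves only by the tool play_rows, never from a script. Its argument "deltas" is a list that holds one entry, the list of rows, each a list of 7 numbers: the opening, from -1 (shut) to 1 (fully open), then the shift along the tool's x, y, z in mm, then the turn, a rotation vector about the tool's x, y, z in rad. In form: [[[grip, tx, ty, tz, wx, wy, wz], ...]]. A call has 1 to 5 rows; each row is the pose to reach, as a shift and turn from the pose commanded when the call began, along the tool's axes at that moment; what a row does not reach only later rows make up. A row lasts 1/12 s, in which the tool goes at most 41.7 mm and 7.16 degrees, less where a joint would pass 70% of its speed; a pose out of reach is approached as far as the arm can. A call with a gripper value outside its range is refused whole. The fingers move at their own pace and stop on an object; the grip force is fixed at half the most. Time passes only in rows, so rows that repeat a pose let the fingers close. It gives the time, the measured TCP pose, the force, the opening and the grip force at its end, in the units of the state.
- sense(): the state, without advancing time (a new reading comes with each control period).
- imaging.camera(name): name is "scene" or "top" or "wrist"; returns a dict with "frame" (480x640x3 uint8, red, green, blue), "vfov" (degrees; the focal length in pixels is half the picture's height over the tangent of half this angle, whatever the lens; pixels are square), "cx", "cy" (the principal point, pixels), "dist" ([k1, k2, p1, p2, k3] as OpenCV has them; the pictures are not rectified), "eye" and "attitude" of the camera in the world. Camera axes: x right, y down, z forward; pixel columns grow to the right and rows downward; lengths in mm; the calibration is good to about 2 mm. A picture is of the moment at which its call begins. There is no depth.
- robot.close_job(): hands the job in; it is judged then, once.
The state is a dict: "time": time; "q": joint angles; "qvel": joint speeds; "joint_torque": joint torques, N m; "tool_pos": TCP position; "eef_rot": TCP orientation; "ft_force": force on the tool from outside, world axes, zero at the start; "torque": the same for the moment, N m; "gripper_width": finger opening in mm; "grip_force": force on a finger pad.
Only numpy, scipy, OpenCV 4.12 (cv2) and the standard library are available. Lean on these libraries where they do the work, as an engineer would, in place of code of your own. Each camera call takes 0.05 s, during which the arm holds its last target. There are 200 camera calls.

## Working session

There is one attempt and no reset: what is moved stays moved. The work goes in short steps, Python scripts to look and compute and a tool call to move; the robot and the scene stay as the last step left them, time stands still between calls to the robot, and variables do not carry over. Pictures are saved under pics/ and viewed, at most 10 in all, crops included, and the job is handed in when it is done.

Besides the shell and the picture viewer there is one more tool, called after "Call:" as name([rows], argument=value, ...), one row to a line, values as JSON. play_rows: Moves the arm, as the interface text tells. Its arguments: {"type":"object","properties":{"deltas":{"type":"array"}},"required":["deltas"]}

```bash
mkdir -p pics; cat > h.py <<'E'
import numpy as np,cv2
from scipy.spatial.transform import Rotation as R
from cell import sense,imaging,robot
def cam(n):
    c=imaging.camera(n);f=c["frame"].shape[0]/2/np.tan(np.radians(c["vfov"])/2)
    c["K"]=np.array([[f,0,c["cx"]],[0,f,c["cy"]],[0,0,1.]]);c["d"]=np.array(c["dist"],float)
    a=np.array(c["attitude"],float);c["R"]=a if a.shape==(3,3) else R.from_rotvec(a).as_matrix()
    c["eye"]=np.array(c["eye"],float);return c
def plane(c,px,z):
    p=cv2.undistortPoints(np.array(px,float).reshape(-1,1,2),c["K"],c["d"]).reshape(-1,2)
    d=np.c_[p,np.ones(len(p))]@c["R"].T
    return c["eye"]+d*((z-c["eye"][2])/d[:,2])[:,None]
def proj(c,P):
    rv=cv2.Rodrigues(c["R"].T)[0];return cv2.projectPoints(np.array(P,float).reshape(-1,1,3),rv,-c["R"].T@c["eye"],c["K"],c["d"])[0].reshape(-1,2)
def save(c,n): cv2.imwrite("pics/"+n,c["frame"][:,:,::-1])
E
python3 - <<'E'
from h import *
for n in("top","scene","wrist"):
    c=cam(n);save(c,n+"0.png");print(n,c["eye"],c["attitude"],c["vfov"],c["dist"],c["cx"],c["cy"])
s=sense();print(s)
E
```

```text
top [ 433.90718231  -70.45681137 1108.95865382] [-2.20562525  2.15292709 -0.08320828] 49.17277771253508 [-0.13533956  0.          0.          0.          0.        ] 308.9156660000075 236.76542641049141
scene [ 837.92659043 -450.56507713  957.87517918] [-2.50246666 -0.85285452  0.23331144] 50.121897324751465 [-0.03307785  0.          0.          0.          0.        ] 328.600068786508 244.73231035998518
wrist [ 324.48910283 -594.55055096  383.64430242] [ 2.44586662 -1.6258621  -0.19677169] 71.44554756967392 [-0.00285392  0.          0.          0.          0.        ] 319.05618035579863 241.08232361187592
{'time': 0.15, 'q': array([ 1.02250494,  0.42659737,  0.07385374,  1.60643496, -0.03410425,
        1.11079636, -0.0671135 ]), 'qvel': array([-0.00023595, -0.00187784,  0.00069954, -0.00219454, -0.00101576,
        0.00266482, -0.00093635]), 'joint_torque': array([ 5.09952719e-03, -9.36288428e+01,  3.66990075e+00, -4.54422927e+01,
       -4.87033278e-02,  1.81076996e-02,  6.15728072e-05]), 'tool_pos': array([ 261.95976723, -621.73773952,  204.94142742]), 'eef_rot': array([-3.07843456e+00, -6.22021948e-01,  3.92875974e-04]), 'ft_force': array([0.51541299, 0.27897532, 0.07758258]), 'torque': array([ 0.02924443, -0.01065119, -0.0193129 ]), 'grip_force': 0.0, 'gripper_width': 93.88342241655528}
```

View pics/top0.png

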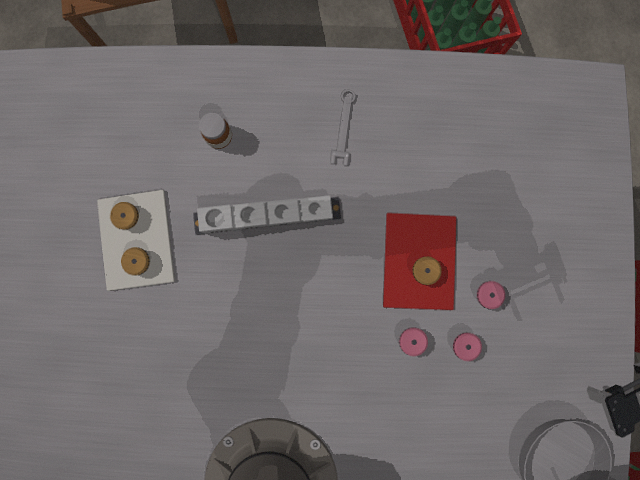

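View pics/scene0.png

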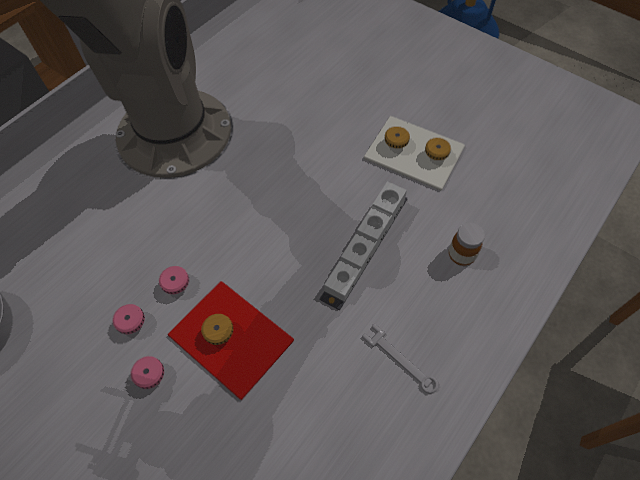

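The top view shows the red-board cap at about (427,271). The gauge runs from bore 1 (316,209) to bore 4 (214,218), and the pink look-alikes are near the red board.

```bash
cat > m.py <<'E'
from h import *
def brass(c,zt,lim=None):
    hsv=cv2.cvtColor(c["frame"],cv2.COLOR_RGB2HSV)
    m=cv2.inRange(hsv,(10,90,60),(28,255,255))
    m=cv2.morphologyEx(m,cv2.MORPH_CLOSE,np.ones((5,5)))
    return [(k,cv2.minEnclosingCircle(k)) for k in cv2.findContours(m,0,1)[0] if cv2.contourArea(k)>150]
E
python3 - <<'E'
from m import *
for n in("top","scene"):
    c=cam(n)
    for k,(p,r) in brass(c,44):
        M=cv2.moments(k);q=[M["m10"]/M["m00"],M["m01"]/M["m00"]]
        print(n,"cap",np.round(q),plane(c,q,36)[0].round(1),cv2.contourArea(k))
    px={"top":[(316,209),(282,212),(248,215),(214,218)],"scene":[(344,276),(359,248),(374.5,221),(390,196)]}[n]
    for i,p in enumerate(px): print(n,"bore",i+1,plane(c,p,36+8*i)[0].round(1))
    save(c,n+"1.png")
c=cam("top");a=cv2.resize(c["frame"][180:250,180:360],None,fx=4,fy=4,interpolation=2)
c2=cam("scene");b=cv2.resize(c2["frame"][175:315,305:425],None,fx=4,fy=4,interpolation=2)
im=np.zeros((560,800,3),np.uint8);im[:280,:720]=a
cv2.imwrite("pics/cr.png",im[:280,:720,::-1]);cv2.imwrite("pics/cr2.png",b[:,:,::-1])
E
```

```text
top cap [427. 270.] [ 455.9 -309.6   36. ] 597.0
top cap [135. 261.] [460.2 294.7  36. ] 563.0
top cap [124. 215.] [555.2 323.2  36. ] 556.5
top cap [223.  13.] [1006.8  133.1   36. ] 168.5
top cap [91.  8.] [1025.  438.   36.] 969.0
top bore 1 [577.  -79.3  36. ]
top bore 2 [568.1  -9.9  44. ]
top bore 3 [559.3  58.7  52. ]
top bore 4 [550.7 126.6  60. ]
scene cap [217. 329.] [ 456.5 -312.6   36. ] 712.0
scene cap [437. 148.] [555.1 319.   36. ] 399.5
scene cap [397. 137.] [460.4 290.5  36. ] 379.5
scene cap [49. 76.] [-372.6  -81.2   36. ] 371.0
scene bore 1 [581.  -76.5  36. ]
scene bore 2 [569.3 -10.3  44. ]
scene bore 3 [559.3  57.8  52. ]
scene bore 4 [551.7 124.9  60. ]
```

View pics/cr.png

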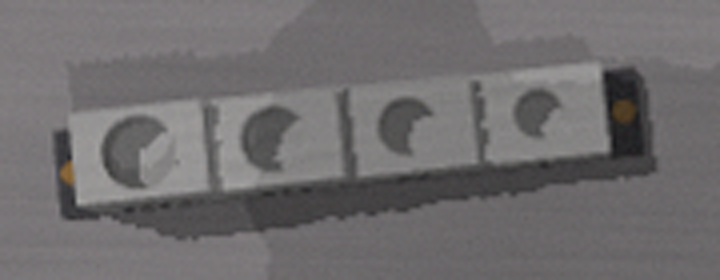

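View pics/cr2.png

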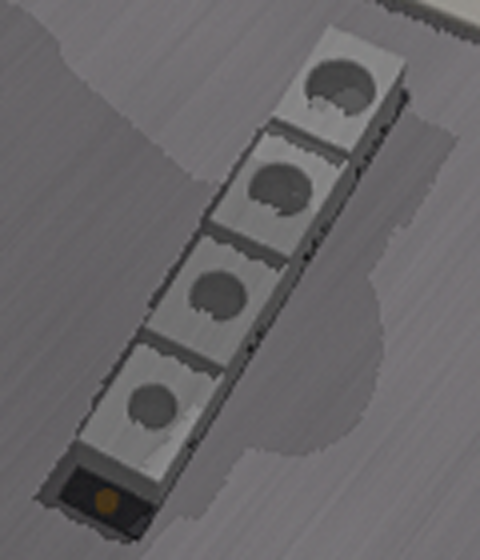

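The crops show four bores on the treads. In the top picture bore 1 is at about (314.5,208) and bore 4 at (214.7,218); in the scene picture they are at (343,276.5) and (390,197). So the gauge runs roughly 7.5° off +y.

```bash
cat > go.py <<'E'
from h import *
import sys
def delta(x,y,z,yaw):  # yaw=deg of tool y axis in world, tool straight down
    s=sense();Rm=R.from_rotvec(s["eef_rot"]);a=np.radians(yaw)
    Y=np.array([np.cos(a),np.sin(a),0]);Z=np.array([0,0,-1.]);X=np.cross(Y,Z)
    T=R.from_matrix(np.c_[X,Y,Z])
    print("t",s["time"].__round__(2),"pos",s["tool_pos"].round(1),"F",s["ft_force"].round(1),"w",round(s["gripper_width"],1),"q",s["q"].round(2))
    print("shift",Rm.inv().apply(np.array([x,y,z])-s["tool_pos"]).round(1),"turn",(Rm.inv()*T).as_rotvec().round(3))
if __name__=="__main__": delta(*map(float,sys.argv[1:5]))
E
python3 - <<'E'
from h import *
c=imaging.camera
from go import delta
C={"top":[(314.5,208.2),(281.5,211.5),(247.5,214.8),(214.7,218)],"scene":[(343,276.5),(359.5,248.7),(375.2,222.2),(390.2,197)]}
B=[]
for n in C:
    k=cam(n);b=np.array([plane(k,p,36+8*i)[0] for i,p in enumerate(C[n])]);B.append(b);print(n,b.round(1))
m=np.mean(B,0);ctr=m.mean(0);v=m[3]-m[0];print(ctr,np.linalg.norm(v[:2]),np.degrees(np.arctan2(-v[0],v[1])))
delta(456,-311,160,7.5)
E
```

```text
top [[578.5 -76.2  36. ]
 [569.1  -8.8  44. ]
 [559.7  59.7  52. ]
 [550.8 125.1  60. ]]
scene [[580.1 -78.7  36. ]
 [571.1 -11.   44. ]
 [562.2  56.3  52. ]
 [553.5 123.   60. ]]
[565.61156856  23.67799776  48.        ] 203.31906020316532 7.686721829116198
t 0.45 pos [ 262.1 -622.   205.4] F [-0.5  0.1  0.2] w 93.5 q [ 1.02  0.43  0.07  1.61 -0.03  1.11 -0.07]
shift [ 299.5 -211.3   45.4] turn [-0.    -0.    -1.303]
```

Call:
play_rows([
  [[1, 75, -53, 10, 0, 0, -0.12], [1, 110, -78, 10, 0, 0, -0.24], [1, 140, -99, 10, 0, 0, -0.36], [1, 170, -120, 10, 0, 0, -0.48], [1, 200, -141, 20, 0, 0, -0.6]],
])

```text
time: 0.87
tool_pos: [372.9, -444.4, 191.4]
eef_rot: [2.752, 1.512, 0.0]
ft_force: [0.1, -1.1, -0.4]
gripper_width: 94.2
grip_force: 0.0
```

```bash
python3 go.py 456 -311 160 7.7
```

```text
t 0.87 pos [ 372.9 -444.4  191.4] F [ 0.1 -1.1 -0.4] w 94.2 q [ 0.86  0.29 -0.12  1.83  0.04  1.02  0.16]
shift [157.2  -1.5  31.3] turn [ 0.001  0.001 -0.701]
```

Call:
play_rows([
  [[1, 31, 0, 6, 0, 0, -0.12], [1, 62, 0, 12, 0, 0, -0.24], [1, 93, 0, 18, 0, 0, -0.36], [1, 120, 0, 24, 0, 0, -0.48], [1, 145, 0, 31, 0, 0, -0.6]],
])

```text
time: 1.28
tool_pos: [451.4, -322.3, 159.8]
eef_rot: [2.182, 2.259, 0.0]
ft_force: [1.0, -2.1, 0.3]
gripper_width: 94.0
grip_force: 0.0
```

Call:
play_rows([
  [[1, 0, 0, 0, 0, 0, 0], [1, 0, 0, 0, 0, 0, 0]],
])

```text
time: 1.45
tool_pos: [451.0, -322.8, 159.4]
eef_rot: [-2.188, -2.254, -0.0]
ft_force: [-0.5, -0.2, -0.5]
gripper_width: 94.1
grip_force: 0.0
```

```bash
python3 go.py 456 -311 110 7.7; python3 - <<'E'
from m import *
c=cam("wrist");save(c,"w1.png")
for k,(p,r) in brass(c,44):
    print(p,r,plane(c,p,44)[0].round(1),cv2.contourArea(k))
print(c["eye"],c["R"])
E
```

```text
t 1.45 pos [ 451.  -322.8  159.4] F [-0.5 -0.2 -0.5] w 94.1 q [ 0.75  0.29 -0.29  1.91  0.1   0.95  0.44]
shift [11.7  5.4 49.5] turn [-0.    -0.001 -0.105]
(464.0471496582031, 418.0) 175.0929412841797 [ 607.1 -511.    44. ] 3224.0
(533.0, 359.0) 35.4683952331543 [ 666.6 -440.    44. ] 1223.0
(106.5, 359.5) 36.11796188354492 [ 242.6 -452.4   44. ] 1349.0
(325.5455322265625, 222.98675537109375) 32.47038269042969 [ 455.8 -308.5   44. ] 3161.5
(479.5, 7.5) 9.924817085266113 [ 569.8 -135.1   44. ] 202.0
[ 448.28802991 -253.76616463  338.25614436] [[ 9.99599994e-01  2.73711348e-02  7.11854990e-03]
 [ 2.82781041e-02 -9.71291798e-01 -2.36204556e-01]
 [ 4.49002374e-04  2.36311372e-01 -9.71677279e-01]]
```

View pics/w1.png

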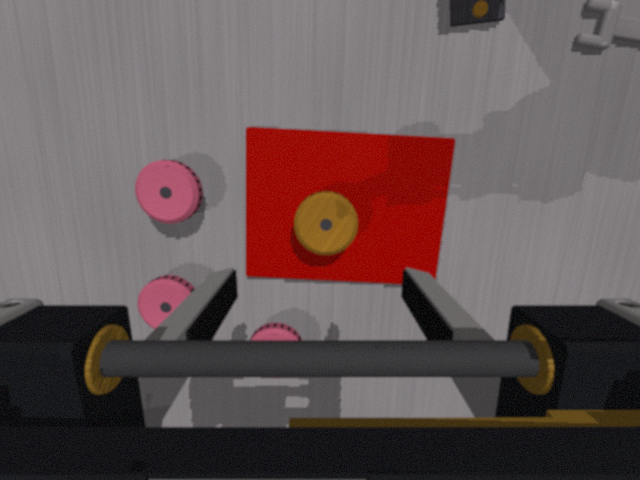

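The wrist view shows the brass cap at (326,224), alone on the red board and between the fingers, with the pink ones well clear.

Call:
play_rows([
  [[1, 12.7, 5.4, 10, 0, 0, -0.105], [1, 12.7, 5.4, 45, 0, 0, -0.105], [1, 12.7, 5.4, 80, 0, 0, -0.105], [1, 12.7, 5.4, 110, 0, 0, -0.105], [1, 12.7, 5.4, 120, 0, 0, -0.105]],
])

```text
time: 1.92
tool_pos: [452.9, -311.4, 36.2]
eef_rot: [-2.07, -2.358, 0.002]
ft_force: [-0.8, -0.7, -0.4]
gripper_width: 93.6
grip_force: 0.0
```

```bash
python3 go.py 456 -310 17 7.7;  python3 - <<'E'
from m import *
c=cam("wrist")
for k,(p,r) in brass(c,44):
    if 25<r<80: print(p,r,plane(c,p,44)[0].round(1),cv2.contourArea(k))
E
```

```text
t 1.92 pos [ 452.9 -311.4   36.2] F [-0.8 -0.7 -0.4] w 93.6 q [ 0.71  0.46 -0.28  2.01  0.19  0.71  0.45]
shift [ 0.9  3.3 19.1] turn [-0.004 -0.002 -0.005]
(532.734375, 359.0859375) 35.736324310302734 [ 580.  -337.6   44. ] 1315.0
(106.0, 359.0) 36.40065002441406 [ 335.6 -369.6   44. ] 1420.5
(325.7584533691406, 283.1262512207031) 52.69192886352539 [ 455.5 -307.    44. ] 8233.5
```

Call:
play_rows([
  [[1, 3, 3, 6, -0.004, -0.002, -0.005], [1, 3, 3, 13, -0.004, -0.002, -0.005], [1, 3, 3, 19, -0.004, -0.002, -0.005], [1, 3, 3, 19, -0.004, -0.002, -0.005]],
])

```text
time: 2.3
tool_pos: [458.1, -307.9, 20.6]
eef_rot: [2.06, 2.366, 0.003]
ft_force: [-0.8, 1.2, 1.0]
gripper_width: 93.8
grip_force: 0.0
```

```bash
python3 go.py 455.5 -308 17 7.7
```

```text
t 2.3 pos [ 458.1 -307.9   20.6] F [-0.8  1.2  1. ] w 93.8 q [ 0.7   0.48 -0.27  2.01  0.2   0.67  0.43]
shift [ 0.3 -2.6  3.6] turn [0.004 0.002 0.003]
```

Call:
play_rows([
  [[1, 0, -2, 3, 0, 0, 0], [-1, 0, -2, 3, 0, 0, 0], [-1, 0, -2, 3, 0, 0, 0], [-1, 0, -2, 3, 0, 0, 0], [-1, 0, -2, 3, 0, 0, 0]],
])

```text
time: 2.72
tool_pos: [456.2, -308.1, 17.9]
eef_rot: [2.06, 2.366, 0.003]
ft_force: [-1.0, 0.2, -0.0]
gripper_width: 70.8
grip_force: 0.0
```

Call:
play_rows([
  [[-1, 0, 0, 0, 0, 0, 0], [-1, 0, 0, 0, 0, 0, 0], [-1, 0, 0, 0, 0, 0, 0], [-1, 0, 0, 0, 0, 0, 0], [-1, 0, 0, 0, 0, 0, 0]],
])

```text
time: 3.13
tool_pos: [456.2, -308.0, 17.7]
eef_rot: [2.06, 2.366, 0.003]
ft_force: [-0.3, 0.5, 2.4]
gripper_width: 57.1
grip_force: 30.0
```

```bash
python3 go.py 455.5 -308 160 7.7
```

```text
t 3.13 pos [ 456.2 -308.    17.7] F [-0.3  0.5  2.4] w 57.1 q [ 0.7   0.48 -0.27  2.02  0.2   0.66  0.43]
shift [-2.000e-01 -1.000e-01 -1.423e+02] turn [0.004 0.002 0.004]
```

Call:
play_rows([
  [[-1, 0, 0, -15, 0.004, 0.002, 0.004], [-1, 0, 0, -40, 0.004, 0.002, 0.004], [-1, 0, 0, -70, 0.004, 0.002, 0.004], [-1, 0, 0, -95, 0.004, 0.002, 0.004], [-1, 0, 0, -100, 0.004, 0.002, 0.004]],
])

```text
time: 3.55
tool_pos: [457.1, -308.6, 121.3]
eef_rot: [2.065, 2.362, 0.001]
ft_force: [0.5, -0.5, -2.2]
gripper_width: 57.4
grip_force: 30.0
```

```bash
python3 go.py 579.3 -77.5 105 7.7
```

```text
t 3.55 pos [ 457.1 -308.6  121.3] F [ 0.5 -0.5 -2.2] w 57.4 q [ 0.73  0.34 -0.31  1.95  0.13  0.87  0.49]
shift [212.8 151.9  16.2] turn [ 0.003  0.003 -0.   ]
```

Call:
play_rows([
  [[-1, 20, 14, 2, 0, 0, 0], [-1, 50, 36, 5, 0, 0, 0], [-1, 80, 57, 8, 0, 0, 0], [-1, 110, 79, 11, 0, 0, 0], [-1, 130, 93, 12, 0, 0, 0]],
])

```text
time: 3.97
tool_pos: [531.3, -163.0, 104.6]
eef_rot: [-2.064, -2.366, -0.001]
ft_force: [0.3, 0.0, -1.6]
gripper_width: 57.6
grip_force: 30.0
```

Call:
play_rows([
  [[-1, 10, 55, 0, 0, 0, 0], [-1, 10, 55, 0, 0, 0, 0], [-1, 10, 55, 0, 0, 0, 0], [-1, 10, 55, 0, 0, 0, 0]],
])

```text
time: 4.3
tool_pos: [583.5, -148.6, 104.3]
eef_rot: [-2.065, -2.365, 0.001]
ft_force: [-0.9, -1.1, -2.5]
gripper_width: 57.4
grip_force: 30.0
```

```bash
python3 go.py 579.3 -77.5 105 7.7; python3 - <<'E'
from h import *
c=cam("wrist");save(c,"w2.png")
B=[[579.3,-77.5,36],[570.1,-9.9,44],[561,58,52],[552.2,124,60]]
print(proj(c,B).round(1))
E
```

```text
t 4.3 pos [ 583.5 -148.6  104.3] F [-0.9 -1.1 -2.5] w 57.4 q [ 0.42  0.44 -0.36  1.84  0.19  0.89  0.11]
shift [71.   5.5 -0.6] turn [-0.001 -0.001  0.001]
[[ 327.4  157.4]
 [ 328.1   48.7]
 [ 329.3  -87.1]
 [ 330.8 -255.1]]
```

View pics/w2.png

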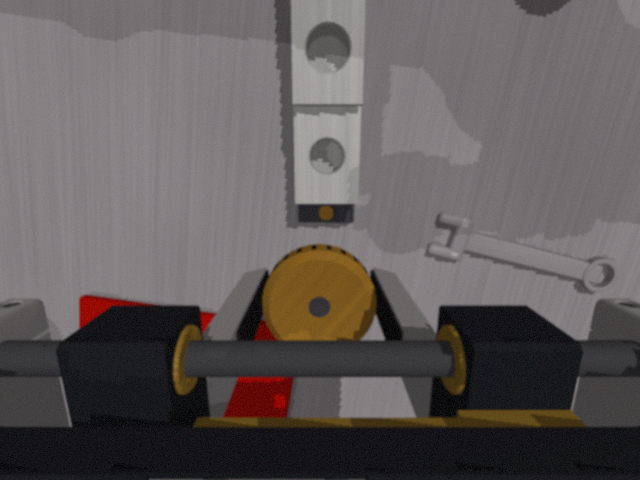

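The wrist view shows the held cap, with its centre hole at (319.5,307). Bore 1 is near (327,155.5) and bore 2 near (328,46.5), within about 2 px of my predictions.

```bash
cat > mm.py <<'E'
from h import *
def bores(c,guess,zs):
    g=cv2.cvtColor(c["frame"],cv2.COLOR_RGB2GRAY).astype(float);out=[]
    for B,dia in zip(guess,zs):
        u0=proj(c,[B])[0];rpx=np.linalg.norm(proj(c,[np.array(B)+[dia/2,0,0]])[0]-u0);pts=[]
        if not(rpx+8<u0[1]<470): out.append(None);continue
        for it in range(2):
            pts=[]
            for a in np.arange(0,2*np.pi,np.pi/36):
                rr=np.arange(rpx*.7,rpx*1.3,.25);d=np.array([np.cos(a),np.sin(a)])
                xy=(u0+rr[:,None]*d).astype(np.float32)
                v=cv2.remap(cv2.GaussianBlur(g,(3,3),0),xy[None,:,0],xy[None,:,1],1)[0]
                gr=v[4:]-v[:-4];i=gr.argmax()
                if gr[i]>15: pts.append(xy[i+2])
            P=plane(c,pts,B[2])[:,:2]
            w=np.ones(len(P),bool)
            for _ in range(4):  # circle of known radius, robust
                A=np.c_[2*P[w],np.ones(w.sum())];s=np.linalg.lstsq(A,(P[w]**2).sum(1),rcond=None)[0]
                r=np.linalg.norm(P-s[:2],axis=1);rad=np.median(r[w]);w=abs(r-rad)<1.2
            u0=proj(c,[[s[0],s[1],B[2]]])[0]
        out.append((s[:2].round(2),round(2*rad,1),w.sum(),u0.round(1)))
    return out
def dot(c,z,guess):
    u=proj(c,[guess])[0];h,w0=int(u[1]),int(u[0]);y0,x0=h-30,w0-30
    m=cv2.inRange(cv2.cvtColor(c["frame"][y0:h+31,x0:w0+31],cv2.COLOR_RGB2HSV),(0,0,0),(179,110,110))
    n,l,st,ce=cv2.connectedComponentsWithStats(m)
    ok=[i for i in range(1,n) if 100<st[i,4]<900 and 0<st[i,0] and 0<st[i,1] and st[i,0]+st[i,2]<61 and st[i,1]+st[i,3]<61]
    return [(plane(c,ce[i]+[x0,y0],z)[0].round(2),st[i,4],(ce[i]+[x0,y0]).round(1)) for i in ok]
G=[[579.3,-77.5,36],[570.1,-9.9,44],[561,58,52],[552.2,124,60]];D=[25,29,33,37]
def look():
    c=cam("wrist");p=sense()["tool_pos"];z=p[2]+26.3
    print("tcp",p.round(2),"dot",dot(c,z,[p[0],p[1],z]));[print("bore",i+1,b) for i,b in enumerate(bores(c,G,D)) if b]
    return c
E
python3 -c "
from mm import *
look()
c=cam('wrist');p=sense()['tool_pos'];z=p[2]+26.3;print(plane(c,[(319.5,307)],z))"
```

```text
tcp [ 582.42 -149.77  104.77] dot [(array([ 582.3 , -150.6 ,  131.07]), np.int32(331), array([319. , 306.8]))]
bore 1 (array([578.7 , -76.29]), np.float64(25.3), np.int64(54), array([327.9, 154.5]))
bore 2 (array([569.82,  -9.07]), np.float64(29.5), np.int64(52), array([328.9,  46.1]))
[[ 582.32614179 -151.13837439  131.33075417]]
```

Call:
play_rows([
  [[-1, 20, 2, 0, 0, 0, 0], [-1, 45, 4, 5, 0, 0, 0], [-1, 65, 5.5, 20, 0, 0, 0], [-1, 74, 6, 40, 0, 0, 0], [-1, 74, 6, 45, 0, 0, 0]],
])

```text
time: 4.87
tool_pos: [577.7, -73.3, 58.6]
eef_rot: [-2.064, -2.365, 0.002]
ft_force: [0.1, 0.4, -3.0]
gripper_width: 57.4
grip_force: 30.0
```

Call:
play_rows([
  [[-1, 0, 0, 0, 0, 0, 0], [-1, 0, 0, 0, 0, 0, 0], [-1, 0, 0, 0, 0, 0, 0]],
])

```text
time: 5.12
tool_pos: [580.1, -76.7, 61.5]
eef_rot: [2.069, 2.362, 0.0]
ft_force: [0.6, -0.4, -1.6]
gripper_width: 57.6
grip_force: 30.0
```

```bash
cat >> mm.py <<'E'
def rel(bore,n=4):
    """tool-axes shift from cap axis to bore, from dot and visible bores in the wrist view; also mean tcp/force"""
    a=np.radians(7.6);X=np.array([-np.sin(a),np.cos(a)]);Y=np.array([np.cos(a),np.sin(a)])
    T=[];F=[];S=[]
    for _ in range(n):
        c=cam("wrist");s=sense();p=s["tool_pos"];z=p[2]+26.3;T.append(p);F.append(s["ft_force"])
        d=dot(c,z,[p[0],p[1],z])
        if not d: continue
        for i,b in enumerate(bores(c,G,D)):
            if b is None or i<bore or b[2]<35 or abs(b[1]-D[i])>1.5: continue   # i index0 >= bore => next bores only
            v=b[0]-68*(i+1-bore)*X-d[0][0][:2];S.append([i+1,v@X,v@Y,b[1]])
    print("tcp",np.mean(T,0).round(2),"F",np.mean(F,0).round(2),"t",s["time"].round(2));S=np.array(S)
    if len(S):
        for k in set(S[:,0]): print("via bore",k,S[S[:,0]==k].mean(0)[1:].round(2),"sd",S[S[:,0]==k].std(0)[1:3].round(2))
    return c
E
python3 -c "
from mm import *
c=rel(1);save(c,'w3.png')"; python3 go.py 579 -76.5 54 7.6
```

```text
t 5.17 pos [580.2 -76.5  61.6] F [-0.5  0.2 -2.1] w 57.3 q [ 0.31  0.47 -0.36  1.91  0.23  0.8  -0.05]
shift [ 0.2 -1.2  7.6] turn [ 0.001  0.001 -0.   ]Traceback (most recent call last):
  File "<string>", line 3, in <module>
    c=rel(1);save(c,'w3.png')
  File "mm.py", line 42, in rel
    for i,b in enumerate(bores(c,G,D)):
                         ~~~~~^^^^^^^
  File "mm.py", line 15, in bores
    P=plane(c,pts,B[2])[:,:2]
      ~~~~~^^^^^^^^^^^^
  File "h.py", line 10, in plane
    p=cv2.undistortPoints(np.array(px,float).reshape(-1,1,2),c["K"],c["d"]).reshape(-1,2)
      ~~~~~~~~~~~~~~~~~~~^^^^^^^^^^^^^^^^^^^^^^^^^^^^^^^^^^^^^^^^^^^^^^^^^^
cv2.error: OpenCV(4.12.0) /io/opencv/modules/calib3d/src/undistort.dispatch.cpp:347: error: (-215:Assertion failed) CV_IS_MAT(_src) && CV_IS_MAT(_dst) && (_src->rows == 1 || _src->cols == 1) && (_dst->rows == 1 || _dst->cols == 1) && _src->cols + _src->rows - 1 == _dst->rows + _dst->cols - 1 && (CV_MAT_TYPE(_src->type) == CV_32FC2 || CV_MAT_TYPE(_src->type) == CV_64FC2) && (CV_MAT_TYPE(_dst->type) == CV_32FC2 || CV_MAT_TYPE(_dst->type) == CV_64FC2) in function 'cvUndistortPointsInternal'
```

```bash
sed -i 's/            P=plane(c,pts,B\[2\])/            if len(pts)<20: break\n            P=plane(c,pts,B[2])/; s/        out.append((s\[:2\]/        if len(pts)<20: out.append(None);continue\n        out.append((s[:2]/' mm.py
python3 -c "
from mm import *
c=rel(1);save(c,'w3.png')"
```

```text
Traceback (most recent call last):
  File "mm.py", line 47, in rel
    print("tcp",np.mean(T,0).round(2),"F",np.mean(F,0).round(2),"t",s["time"].round(2));S=np.array(S)
                                                                    ^^^^^^^^^^^^^^^
AttributeError: 'float' object has no attribute 'round'
```

```bash
sed -i 's/s\["time"\].round(2)/round(s["time"],2)/' mm.py
python3 -c "
from mm import *
c=rel(1);save(c,'w3.png')"
```

```text
tcp [579.8  -75.39  60.84] F [ 0.03 -0.06 -2.49] t 5.57
via bore 2.0 [ 0.69 -0.72 29.25] sd [0.19 0.05]
```

View pics/w3.png

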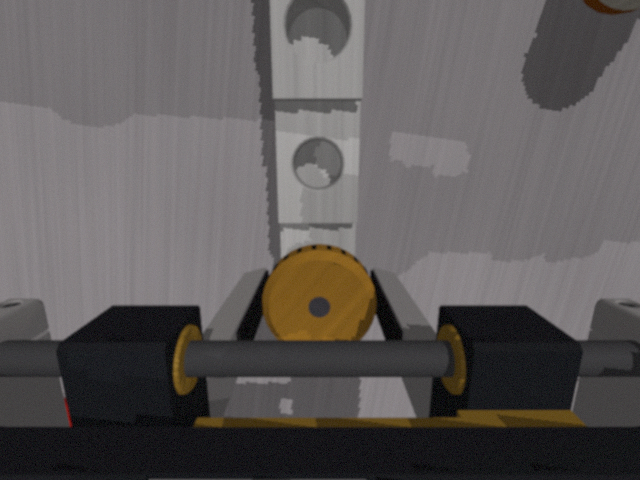

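The wrist view shows the cap over step 1, hole at (319,307), with bore 2 ahead at (318,163). It needs only a sub-millimetre correction.

Call:
play_rows([
  [[-1, 0.7, -0.7, 3, 0, 0, 0], [-1, 0.7, -0.7, 8, 0, 0, 0], [-1, 0.7, -0.7, 12, 0, 0, 0], [-1, 0.7, -0.7, 13, 0, 0, 0], [-1, 0.7, -0.7, 13, 0, 0, 0]],
])

```text
time: 5.98
tool_pos: [578.5, -74.5, 46.9]
eef_rot: [-2.067, -2.365, 0.001]
ft_force: [0.7, -0.0, -1.8]
gripper_width: 57.4
grip_force: 30.0
```

```bash
python3 -c "
from mm import *
c=rel(1,5)"
```

```text
tcp [578.93 -74.57  47.57] F [ 0.44  0.02 -2.27] t 6.23
via bore 2.0 [-0.27  0.13 29.12] sd [0.08 0.17]
```

Call:
play_rows([
  [[-1, 0, 0, 1, 0, 0, 0], [-1, 0, 0, 2, 0, 0, 0], [-1, 0, 0, 2.5, 0, 0, 0], [-1, 0, 0, 3, 0, 0, 0], [-1, 0, 0, 3, 0, 0, 0]],
])

```text
time: 6.65
tool_pos: [578.9, -74.6, 44.5]
eef_rot: [-2.068, -2.365, 0.0]
ft_force: [-0.5, -0.2, -1.5]
gripper_width: 57.8
grip_force: 30.0
```

Call:
play_rows([
  [[-1, 0, 0, 0.4, 0, 0, 0], [-1, 0, 0, 0.7, 0, 0, 0], [-1, 0, 0, 0.7, 0, 0, 0]],
])

```text
time: 6.9
tool_pos: [578.9, -74.6, 43.8]
eef_rot: [-2.068, -2.365, 0.0]
ft_force: [-0.7, 0.3, -2.3]
gripper_width: 57.3
grip_force: 30.0
```

Call:
play_rows([
  [[-1, 0, 0, 0.3, 0, 0, 0], [-1, 0, 0, 0.5, 0, 0, 0], [-1, 0, 0, 0.5, 0, 0, 0]],
])

```text
time: 7.15
tool_pos: [578.9, -74.6, 43.7]
eef_rot: [2.068, 2.365, 0.0]
ft_force: [-3.5, -0.4, 5.2]
gripper_width: 57.3
grip_force: 30.0
```

Call:
play_rows([
  [[-1, 0, 0, 0.2, 0, 0, 0], [-1, 0, 0, 0.4, 0, 0, 0], [-1, 0, 0, 0.4, 0, 0, 0]],
])

```text
time: 7.4
tool_pos: [578.9, -74.6, 43.7]
eef_rot: [2.068, 2.365, -0.0]
ft_force: [-6.1, 1.1, 11.3]
gripper_width: 57.0
grip_force: 30.0
```

Contact came with the foot exactly at tread height (36 mm), so the spigot does not enter bore 1. I'll lift and go to step 2.

Call:
play_rows([
  [[-1, 0, 0, -6, 0, 0, 0], [-1, 0, 0, -18, 0, 0, 0], [-1, 10, 0, -25, 0, 0, 0], [-1, 35, 0, -25, 0, 0, 0], [-1, 55, 0, -25, 0, 0, 0]],
])

```text
time: 7.82
tool_pos: [572.0, -18.7, 69.4]
eef_rot: [2.068, 2.363, 0.002]
ft_force: [0.7, 2.2, -1.5]
gripper_width: 57.0
grip_force: 30.0
```

Call:
play_rows([
  [[-1, 8, 0, 0, 0, 0, 0], [-1, 12.8, 0.1, 4, 0, 0, 0], [-1, 12.8, 0.1, 8, 0, 0, 0], [-1, 12.8, 0.1, 8, 0, 0, 0], [-1, 12.8, 0.1, 8, 0, 0, 0]],
])

```text
time: 8.23
tool_pos: [569.8, -8.5, 59.6]
eef_rot: [-2.069, -2.364, 0.001]
ft_force: [0.7, 0.2, -1.4]
gripper_width: 57.1
grip_force: 30.0
```

```bash
python3 -c "
from mm import *
c=rel(2,5)"
```

```text
tcp [570.    -8.23  59.93] F [-0.24  0.14 -2.14] t 8.48
via bore 3.0 [ 1.03  0.12 33.  ] sd [0.1  0.11]
```

Call:
play_rows([
  [[-1, 0.9, 0.1, 2, 0, 0, 0], [-1, 0.9, 0.1, 4, 0, 0, 0], [-1, 0.9, 0.1, 5, 0, 0, 0], [-1, 0.9, 0.1, 6, 0, 0, 0], [-1, 0.9, 0.1, 6, 0, 0, 0]],
])

```text
time: 8.9
tool_pos: [569.8, -6.5, 53.8]
eef_rot: [-2.068, -2.365, 0.0]
ft_force: [0.2, -0.1, -2.7]
gripper_width: 57.2
grip_force: 30.0
```

```bash
python3 -c "
from mm import *
c=rel(2,5)"
```

```text
tcp [569.92  -6.47  53.99] F [ 0.39 -0.12 -2.28] t 9.15
via bore 3.0 [-7.300e-01 -2.000e-02  3.296e+01] sd [0.04 0.05]
```

Call:
play_rows([
  [[-1, -0.6, 0, 0.5, 0, 0, 0], [-1, -0.6, 0, 1, 0, 0, 0], [-1, -0.6, 0, 1.2, 0, 0, 0], [-1, -0.6, 0, 1.2, 0, 0, 0]],
])

```text
time: 9.48
tool_pos: [569.9, -7.1, 52.7]
eef_rot: [-2.068, -2.365, 0.0]
ft_force: [-0.4, 0.6, -1.2]
gripper_width: 57.5
grip_force: 30.0
```

```bash
python3 -c "
from mm import *
c=rel(2,4)"
```

```text
tcp [570.    -7.07  52.81] F [ 0.04 -0.03 -2.77] t 9.68
via bore 3.0 [-0.12 -0.07 32.9 ] sd [0.03 0.02]
```

Call:
play_rows([
  [[-1, 0, 0, 0.4, 0, 0, 0], [-1, 0, 0, 0.7, 0, 0, 0], [-1, 0, 0, 0.7, 0, 0, 0]],
])

```text
time: 9.93
tool_pos: [570.0, -7.1, 52.0]
eef_rot: [-2.068, -2.365, 0.0]
ft_force: [-0.2, -0.0, -2.3]
gripper_width: 57.6
grip_force: 30.0
```

Call:
play_rows([
  [[-1, 0, 0, 0.3, 0, 0, 0], [-1, 0, 0, 0.5, 0, 0, 0], [-1, 0, 0, 0.5, 0, 0, 0]],
])

```text
time: 10.18
tool_pos: [570.1, -7.1, 51.8]
eef_rot: [2.068, 2.365, 0.0]
ft_force: [-1.3, -0.3, 1.2]
gripper_width: 57.7
grip_force: 30.0
```

Call:
play_rows([
  [[-1, 0, 0, 0.2, 0, 0, 0], [-1, 0, 0, 0.2, 0, 0, 0], [-1, 0, 0, 0.2, 0, 0, 0]],
])

```text
time: 10.43
tool_pos: [570.1, -7.1, 51.7]
eef_rot: [2.068, 2.365, 0.0]
ft_force: [-2.2, -0.2, 5.5]
gripper_width: 57.7
grip_force: 30.0
```

Contact is again at tread height (foot at 44 mm). A tiny sideways nudge will make sure this isn't a misalignment.

Call:
play_rows([
  [[-1, -0.5, 0, -0.1, 0, 0, 0], [-1, -1, 0, -0.1, 0, 0, 0], [-1, -1.2, 0, -0.1, 0, 0, 0], [-1, -1.2, 0, -0.1, 0, 0, 0]],
])

```text
time: 10.77
tool_pos: [570.4, -7.8, 51.8]
eef_rot: [2.067, 2.365, 0.001]
ft_force: [-1.6, 2.8, 5.4]
gripper_width: 57.9
grip_force: 30.0
```

It does not drop in, so bore 2 is too small. On to step 3.

Call:
play_rows([
  [[-1, 0.5, 0, -8, 0, 0, 0], [-1, 0.5, 0, -18, 0, 0, 0], [-1, 10, 0, -25, 0, 0, 0], [-1, 35, 0, -25, 0, 0, 0], [-1, 55, 0, -25, 0, 0, 0]],
])

```text
time: 11.18
tool_pos: [563.2, 47.3, 77.9]
eef_rot: [2.069, 2.363, 0.002]
ft_force: [0.2, 0.7, -1.6]
gripper_width: 57.2
grip_force: 30.0
```

Call:
play_rows([
  [[-1, 8, 0, 0, 0, 0, 0], [-1, 14, 0, 5, 0, 0, 0], [-1, 14, 0, 10, 0, 0, 0], [-1, 14, 0, 11, 0, 0, 0], [-1, 14, 0, 11, 0, 0, 0]],
])

```text
time: 11.6
tool_pos: [560.7, 58.9, 64.8]
eef_rot: [-2.069, -2.364, 0.002]
ft_force: [-0.1, -0.2, -2.7]
gripper_width: 57.7
grip_force: 30.0
```

```bash
python3 -c "
from mm import *
c=rel(3,5)"; python3 go.py 561 60.5 60 7.6
```

```text
tcp [561.02  59.26  65.39] F [ 0.35  0.04 -2.21] t 11.85
via bore 4.0 [9.500e-01 3.000e-02 3.694e+01] sd [0.09 0.16]
t 11.85 pos [561.1  59.6  65.6] F [ 0.5  0.  -2. ] w 57.2 q [ 0.1   0.44 -0.4   1.96  0.24  0.79 -0.3 ]
shift [1.  0.  5.6] turn [0. 0. 0.]
```

Call:
play_rows([
  [[-1, 0.3, 0, 1, 0, 0, 0], [-1, 0.3, 0, 2, 0, 0, 0], [-1, 0.3, 0, 3, 0, 0, 0], [-1, 0.3, 0, 4, 0, 0, 0], [-1, 0.3, 0, 4, 0, 0, 0]],
])

```text
time: 12.27
tool_pos: [560.8, 60.4, 61.3]
eef_rot: [-2.068, -2.365, 0.0]
ft_force: [-0.7, 0.4, -2.1]
gripper_width: 57.5
grip_force: 30.0
```

```bash
python3 -c "
from mm import *
c=rel(3,5)"
```

```text
tcp [560.89  60.42  61.48] F [-0.24 -0.21 -2.09] t 12.52
via bore 4.0 [-0.25 -0.06 36.94] sd [0.02 0.06]
```

Call:
play_rows([
  [[-1, -0.2, 0, 0.6, 0, 0, 0], [-1, -0.2, 0, 1.2, 0, 0, 0], [-1, -0.2, 0, 1.7, 0, 0, 0], [-1, -0.2, 0, 1.9, 0, 0, 0], [-1, -0.2, 0, 1.9, 0, 0, 0]],
])

```text
time: 12.93
tool_pos: [560.9, 60.2, 59.7]
eef_rot: [2.068, 2.365, -0.0]
ft_force: [-1.4, -0.9, 0.8]
gripper_width: 57.3
grip_force: 30.0
```

Call:
play_rows([
  [[-1, 0, 0, 0.2, 0, 0, 0], [-1, 0, 0, 0.4, 0, 0, 0], [-1, 0, 0, 0.4, 0, 0, 0]],
])

```text
time: 13.18
tool_pos: [561.0, 60.2, 59.6]
eef_rot: [2.068, 2.365, 0.0]
ft_force: [-2.8, -0.0, 5.7]
gripper_width: 57.5
grip_force: 30.0
```

Call:
play_rows([
  [[-1, -0.5, 0, -0.2, 0, 0, 0], [-1, -1, 0, -0.1, 0, 0, 0], [-1, -1.2, 0, -0.1, 0, 0, 0], [-1, -1.2, 0, -0.1, 0, 0, 0]],
])

```text
time: 13.52
tool_pos: [561.1, 59.8, 59.6]
eef_rot: [-2.067, -2.365, -0.001]
ft_force: [-3.3, 3.4, 6.2]
gripper_width: 57.5
grip_force: 30.0
```

Bore 3 refuses it too, again exactly at tread height. On to step 4; extrapolating the aligned TCP positions gives (551.8, 127.5).

Call:
play_rows([
  [[-1, 0.5, 0, -8, 0, 0, 0], [-1, 0.5, 0, -18, 0, 0, 0], [-1, 10, 0, -25, 0, 0, 0], [-1, 35, 0, -25, 0, 0, 0], [-1, 55, 0, -25, 0, 0, 0]],
])

```text
time: 13.93
tool_pos: [554.2, 114.8, 85.7]
eef_rot: [2.069, 2.363, 0.003]
ft_force: [-0.7, 0.6, -3.0]
gripper_width: 57.4
grip_force: 30.0
```

Call:
play_rows([
  [[-1, 8, 0, 0, 0, 0, 0], [-1, 13.6, 0, 5, 0, 0, 0], [-1, 13.6, 0, 10, 0, 0, 0], [-1, 13.6, 0, 14, 0, 0, 0], [-1, 13.6, 0, 14, 0, 0, 0]],
])

```text
time: 14.35
tool_pos: [551.5, 125.6, 69.1]
eef_rot: [-2.069, -2.363, 0.003]
ft_force: [-0.2, -0.9, -2.2]
gripper_width: 57.5
grip_force: 30.0
```

```bash
python3 - <<'E'
from h import *
P=[]
for _ in range(8): imaging.camera("wrist");P.append(sense()["tool_pos"])
print(np.mean(P[2:],0).round(2),np.std(P[2:],0).round(2))
E
python3 go.py 551.8 127.5 67.7 7.6
```

```text
[552.1  126.55  70.39] [0.05 0.24 0.12]
t 14.75 pos [552.1 126.9  70.5] F [ 0.8 -0.4 -2.2] w 57.7 q [-0.    0.44 -0.42  1.95  0.24  0.8  -0.42]
shift [ 0.7 -0.2  2.8] turn [ 0.    -0.     0.001]
```

Call:
play_rows([
  [[-1, 0.2, -0.2, 0.8, 0, 0, 0], [-1, 0.2, -0.2, 1.8, 0, 0, 0], [-1, 0.2, -0.2, 1.8, 0, 0, 0], [-1, 0.2, -0.2, 1.8, 0, 0, 0], [-1, 0.2, -0.2, 1.8, 0, 0, 0]],
])

```text
time: 15.17
tool_pos: [551.7, 127.2, 68.5]
eef_rot: [-2.068, -2.365, -0.0]
ft_force: [0.0, 0.1, -2.6]
gripper_width: 57.6
grip_force: 30.0
```

```bash
python3 - <<'E'
from h import *
P=[]
for _ in range(5): imaging.camera("wrist");P.append(sense()["tool_pos"])
print(np.mean(P,0).round(2),np.std(P,0).round(2))
E
python3 go.py 551.8 127.5 67.7 7.6
```

```text
[551.72 127.19  68.53] [0.01 0.01 0.01]
t 15.42 pos [551.7 127.2  68.5] F [ 0.4  0.  -2. ] w 57.0 q [-0.01  0.44 -0.41  1.95  0.24  0.8  -0.42]
shift [0.3 0.1 0.8] turn [ 0.    -0.     0.001]
```

Lower in small steps past the tread level (67.7).

Call:
play_rows([
  [[-1, 0.3, 0.1, 0.4, 0, 0, 0], [-1, 0.3, 0.1, 0.8, 0, 0, 0], [-1, 0.3, 0.1, 1.2, 0, 0, 0], [-1, 0.3, 0.1, 1.2, 0, 0, 0]],
])

```text
time: 15.75
tool_pos: [551.7, 127.4, 67.2]
eef_rot: [-2.068, -2.365, 0.0]
ft_force: [0.2, -0.0, -2.3]
gripper_width: 57.4
grip_force: 30.0
```

Call:
play_rows([
  [[-1, 0, 0, 0.3, 0, 0, 0], [-1, 0, 0, 0.5, 0, 0, 0], [-1, 0, 0, 0.5, 0, 0, 0]],
])

```text
time: 16.0
tool_pos: [551.7, 127.4, 66.7]
eef_rot: [-2.068, -2.365, 0.0]
ft_force: [0.4, -0.7, -2.9]
gripper_width: 57.2
grip_force: 30.0
```

It is entering with no force. Continue, watching.

Call:
play_rows([
  [[-1, 0, 0, 0.5, 0, 0, 0], [-1, 0, 0, 1, 0, 0, 0], [-1, 0, 0, 1.5, 0, 0, 0], [-1, 0, 0, 2, 0, 0, 0], [-1, 0, 0, 2, 0, 0, 0]],
])

```text
time: 16.42
tool_pos: [551.7, 127.4, 64.7]
eef_rot: [-2.068, -2.365, 0.0]
ft_force: [0.3, -0.1, -2.1]
gripper_width: 57.3
grip_force: 30.0
```

Call:
play_rows([
  [[-1, 0, 0, 0.8, 0, 0, 0], [-1, 0, 0, 1.6, 0, 0, 0], [-1, 0, 0, 2.4, 0, 0, 0], [-1, 0, 0, 3, 0, 0, 0], [-1, 0, 0, 3, 0, 0, 0]],
])

```text
time: 16.83
tool_pos: [551.7, 127.5, 61.7]
eef_rot: [-2.068, -2.365, 0.0]
ft_force: [0.4, -0.2, -2.2]
gripper_width: 57.3
grip_force: 30.0
```

Call:
play_rows([
  [[-1, 0, 0, 1, 0, 0, 0], [-1, 0, 0, 2, 0, 0, 0], [-1, 0, 0, 3, 0, 0, 0], [-1, 0, 0, 4, 0, 0, 0], [-1, 0, 0, 4, 0, 0, 0]],
])

```text
time: 17.25
tool_pos: [551.7, 127.5, 57.6]
eef_rot: [-2.068, -2.365, 0.0]
ft_force: [-0.3, 0.8, -2.3]
gripper_width: 57.3
grip_force: 30.0
```

Call:
play_rows([
  [[-1, 0, 0, 1, 0, 0, 0], [-1, 0, 0, 2, 0, 0, 0], [-1, 0, 0, 3, 0, 0, 0], [-1, 0, 0, 4, 0, 0, 0], [-1, 0, 0, 4, 0, 0, 0]],
])

```text
time: 17.67
tool_pos: [551.7, 127.5, 53.6]
eef_rot: [-2.068, -2.365, 0.0]
ft_force: [-0.6, 0.1, -2.0]
gripper_width: 56.9
grip_force: 30.0
```

Call:
play_rows([
  [[-1, 0, 0, 0.8, 0, 0, 0], [-1, 0, 0, 1.6, 0, 0, 0], [-1, 0, 0, 2.4, 0, 0, 0], [-1, 0, 0, 2.9, 0, 0, 0], [-1, 0, 0, 2.9, 0, 0, 0]],
])

```text
time: 18.08
tool_pos: [551.7, 127.4, 50.8]
eef_rot: [-2.068, -2.365, 0.0]
ft_force: [0.4, -0.6, -3.3]
gripper_width: 57.3
grip_force: 30.0
```

Call:
play_rows([
  [[-1, 0, 0, 0.4, 0, 0, 0], [-1, 0, 0, 0.8, 0, 0, 0], [-1, 0, 0, 0.8, 0, 0, 0]],
])

```text
time: 18.33
tool_pos: [551.8, 127.5, 50.1]
eef_rot: [-2.068, -2.365, -0.0]
ft_force: [-0.1, -0.4, -2.1]
gripper_width: 57.8
grip_force: 30.0
```

Call:
play_rows([
  [[-1, 0, 0, 0.2, 0, 0, 0], [-1, 0, 0, 0.4, 0, 0, 0], [-1, 0, 0, 0.4, 0, 0, 0]],
])

```text
time: 18.58
tool_pos: [551.8, 127.5, 49.8]
eef_rot: [2.068, 2.365, 0.0]
ft_force: [-0.3, -0.5, -1.0]
gripper_width: 57.6
grip_force: 30.0
```

Call:
play_rows([
  [[-1, 0, 0, 0.2, 0, 0, 0], [-1, 0, 0, 0.2, 0, 0, 0]],
])

```text
time: 18.75
tool_pos: [551.8, 127.5, 49.8]
eef_rot: [2.068, 2.365, 0.0]
ft_force: [-2.7, -0.0, 4.1]
gripper_width: 57.2
grip_force: 30.0
```

Call:
play_rows([
  [[-0.5, 0, 0, 0, 0, 0, 0], [0.4, 0, 0, 0, 0, 0, 0], [0.8, 0, 0, 0, 0, 0, 0], [0.8, 0, 0, 0, 0, 0, 0], [0.8, 0, 0, 0, 0, 0, 0]],
])

```text
time: 19.17
tool_pos: [551.9, 127.5, 49.5]
eef_rot: [-2.068, -2.365, -0.0]
ft_force: [1.0, 0.9, -0.6]
gripper_width: 80.7
grip_force: 0.0
```

Call:
play_rows([
  [[0.8, 0, 0, 0, 0, 0, 0], [0.8, 0, 0, -5, 0, 0, 0], [0.8, 0, 0, -20, 0, 0, 0], [0.8, 0, 0, -40, 0, 0, 0], [0.8, 0, 0, -60, 0, 0, 0]],
])

```text
time: 19.58
tool_pos: [551.4, 127.5, 110.3]
eef_rot: [-2.067, -2.365, 0.001]
ft_force: [0.3, 1.2, -0.0]
gripper_width: 84.2
grip_force: 0.0
```

Call:
play_rows([
  [[0.8, -20, 0, -20, 0, 0, 0], [0.8, -50, 0, -40, 0, 0, 0], [0.8, -80, 0, -60, 0, 0, 0], [0.8, -80, 0, -60, 0, 0, 0]],
])

```text
time: 19.92
tool_pos: [564.8, 42.4, 173.4]
eef_rot: [2.072, 2.355, 0.003]
ft_force: [1.9, -0.9, -0.1]
gripper_width: 84.6
grip_force: 0.0
```

```bash
python3 - <<'E'
from m import *
c=cam("wrist");save(c,"w5.png");print(sense()["tool_pos"])
for k,(p,r) in brass(c,44):
    if 20<r<80: print(p,r,plane(c,p,76)[0].round(1))
E
```

```text
[563.88567764  45.09021176 171.70025593]
(511.0, 359.5) 34.960792541503906 [757.7 -46.9  76. ]
(127.0, 359.5) 35.654693603515625 [401.4 -90.9  76. ]
(520.6942749023438, 155.82801818847656) 36.71688461303711 [716.7 134.5  76. ]
(315.0712890625, 139.93051147460938) 37.277183532714844 [551.  125.7  76. ]
```

View pics/w5.png

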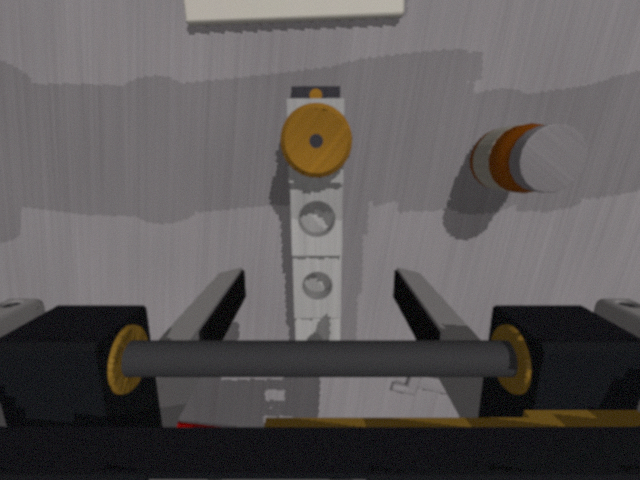

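The cap sits flat in bore 4, with its centre hole at (316,141). It is released and the gripper is clear of everything.

```bash
python3 -c "
from cell import robot
print(robot.close_job())"
```

```text
the job is handed in; nothing more can be done
None
```

The cap from the red board is the 36 mm one: bores 1, 2 and 3 refused it and it went into bore 4 (37 mm), where it is fully home and released; the highest load was about 14 N at bore 1, over the suggested 5 N but under the 40 N limit.

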